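# Clear the pan handle and open the safety-latched cupboard

## Task

The cupboard door stands ajar on its hidden safety catch and the handle of the nearby saucepan sticks out across its path. First swing that handle inward so that it lies wholly over the hob, clear of the other two pans, with the saucepan still standing on its ring; then reach down through the gap at the top of the door, press the catch down and, while it is down, pull the door past it and on until it stands wide open, roughly at a right angle. Do not let the door push against the saucepan, leave the other pans and the tins where they are, and finish with everything let go.

Things in the scene. Friction and masses are not known exactly. Their poses are not given: they have to be found in the camera images.
- door (a joint): Angle of the cupboard door in rad: 0 shut, grows as it opens, end stop 1.75. It starts ajar at 0.24 to 0.30; the catch stops it at about 0.32 until it is pressed. The door turns easily (about 0.03 N m) and stays where left. A small steel knob stands 45 mm out from its outer face, 210 mm from the hinge, 30 mm below its top.
- door_hinge (a point): On the door's upright hinge axis (outer face, edge nearest the robot), 114 mm above the door's bottom edge; turns with the door: y runs along the door to its free edge, x through it to the inside (outer face x = 0, inner face 16 mm), z up. Opening turns it counter-clockwise from above. White panel, 240 wide, 227 high, 16 mm thick; top edge 235 mm above the table.
- catch (a joint): How far the catch is pressed down, in m: 0 up, 0.014 fully down. It moves straight down; the door is free only while it is down by more than 8 mm (0.011 to 0.013 is safe). A spring pushes it back up: it begins to move at 2.4 N, 6.6 N when fully down.
- catch_top (a point): Press here: flat top of a white plastic tongue on the door's inside, 30 mm wide, 8 thick, 27 below the door's top edge; 180 mm from the hinge along the door, 24 in from its inner face; moves with door and catch, axes as the hinge. The tongue runs 86 mm inward to a hook behind a strike under the cupboard's top. Here the gap from door to cupboard, open above, is 43 to 55 mm at the start.
- cupboard: White table-top cupboard, 200 mm deep, 260 mm wide, 240 mm high, fixed, with tins inside. Origin: centre of its underside; its own x points from the door side to the back (front plane at x = -100 mm), y along its width towards the door's free edge, z up. The front faces the hob.
- saucepan: Loose steel saucepan on the hob, 140 mm across, 90 mm high, about 0.6 kg: the pan of the three nearest the cupboard. Origin: centre of its underside. Its x axis points along its handle, z up. The handle is a straight level black bar 22 mm wide and 16 mm high, centred 75 mm above the underside, free to grip from 90 to 230 mm from the pan's axis.
- handle_grip (a point): On the centre line of the saucepan's handle, 140 mm from the pan's axis; a good place to grip.
- handle_tip (a point): Outer end of the saucepan's handle, on its centre line, 230 mm from the pan's axis. Axes as the saucepan's.
- hob: Fixed hob with a black top, 420 mm along its x, 480 mm along its y, 50 mm high. Origin: centre of its underside; x points to the side away from the robot, y away from the cupboard.
- hob_ring (a point): Centre of the ring (160 mm circle on the hob's top) on which the saucepan stands, in hob axes at x = -60, y = -150 mm. From here the hob's +x side is empty, so the handle can lie that way.
- milkpan: Loose smaller pan with a black handle, on the hob, 120 mm across, 80 mm high. Origin: centre of its underside; handle along its x, to 190 mm from its axis. To be left alone.
- pot: Loose lidded aluminium pot on the hob, without a long handle, 150 mm across, 132 mm high to the top of its lid knob. Origin: centre of its underside. To be left alone.
- tin_a: Loose empty steel tin on the cupboard's top, towards the back, 74 mm across, 90 mm high. Origin: centre of its underside. To be left alone.
- tin_b: Loose empty yellowish tin on the cupboard's top, towards the back, 84 mm across, 70 mm high. Origin: centre of its underside. To be left alone.
- tin_c: Loose empty steel tin on the table, 74 mm across, 100 mm high. Origin: centre of its underside. To be left alone.

How it is judged (in metres and radians):
On the way, in this order (a step that is already met when the one before it is completed fails the run):
1. With the door still on its catch, the saucepan's handle has been swung in: its tip is over the hob, clear of the other pans, and the saucepan stands on its ring (x of handle_tip in the frame of hob between -0.205 and 0.205 m and y of handle_tip in the frame of hob between -0.235 and 0.235 m and horizontal distance between handle_tip and milkpan above 0.08 m and horizontal distance between handle_tip and pot above 0.095 m and horizontal distance between saucepan and hob_ring below 0.035 m and angle between saucepan's own z axis and vertical below 0.06 rad and height (world z) of saucepan below 0.06 m and value of joint door below 0.4 rad), for 0.2 s.
2. The catch is pressed down while the door is still near it (value of joint catch above 0.007 m and value of joint door below 0.5 rad), for 0.05 s.
At the end, for the whole second after the job is handed in: Door open by more than 1.2 rad and still, catch sprung back (under 4 mm); saucepan still, upright, centre within 35 mm of its ring's centre, handle tip over the hob (within 205 mm in x, 235 mm in y of its centre) and 20 mm or more outside the other pans' walls (value of joint door above 1.2 rad and velocity of joint door between -0.1 and 0.1 rad/s and value of joint catch below 0.004 m and x of handle_tip in the frame of hob between -0.205 and 0.205 m and y of handle_tip in the frame of hob between -0.235 and 0.235 m and horizontal distance between handle_tip and milkpan above 0.08 m and horizontal distance between handle_tip and pot above 0.095 m and horizontal distance between saucepan and hob_ring below 0.035 m and angle between saucepan's own z axis and vertical below 0.06 rad and height (world z) of saucepan below 0.06 m and linear speed of saucepan below 0.02 m/s); the robot touches nothing.
It fails at once if the cupboard or its door pushes against the saucepan (over 2 N) (contact force between cupboard and saucepan above 2 N).
It fails at once if the saucepan is lifted or tipped off the hob (height (world z) of saucepan above 0.09 m or angle between saucepan's own z axis and vertical above 0.35 rad).
It fails at once if another pan or a tin is moved by more than 30 mm (distance of any of milkpan, pot, tin_a, tin_b, tin_c from where it was at the start of the episode above 0.03 m).
It also fails if it takes over 54 s, if anything falls off the work surface, if the arm or the gripper's body presses on something with over 40 N, if the wrist force passes 120 N, or if a joint passes its speed limit or range.

## Robot

A 7-joint arm with a two-finger parallel gripper is mounted at the origin on the work surface. World frame = base frame: x ahead of the robot, y to its left, z up, the work surface at z = 0. Lengths are in mm, angles in rad, forces in N, time in s.
With the tool pointing down it reaches from about 400 to 875 mm from the base axis. Payload 4.4 kg.
Tool frame: the origin (TCP) lies at the very end of the fingers, on their centre line; the grasp point (between the pads) lies 19 mm behind it (ctrl.grasp_offset is the distance from the TCP to the grasp point, in mm); z points along the fingers, y is the line along which they close (so a half turn about z gives the same grasp; the last joint's range is limited). The gripper opens to 85 mm and grips with 20 to 120 N. Pads are 22 mm wide; open, the fingers measure 114 mm over their backs; the gripper's body (76 mm by 85 mm) begins 54 mm behind the grasp point. The pads swing forward as they close: fully open they stand 13 mm farther back than shut.
Start: joints at [-1.204, 0.628, 0.038, 1.517, -0.027, 0.996, -0.02], TCP at [272.598, 590.092, 231.313] pointing down, gripper open.
Joint ranges: [-3.06, 3.06], [-0.37, 2.12], [-1.25, 1.32], [0.18, 2.47], [-1.1, 4.24], [0.23, 1.98], [-2.94, 2.94]. Speed limits (rad/s): [2.57, 2.57, 3.14, 3.14, 3.14, 3.14, 3.14].

## Interface

Orientations are given as [roll, pitch, yaw] about the fixed x, y, z axes, in that order (R = Rz(yaw) Ry(pitch) Rx(roll)).
In Python, from cell import status, cams, ctrl gives the robot as it stands.
- The arm moves only by the tool move_arm, never from a script. Its argument "plan" is a list of rows, each a list of 3 entries, a list of its own where there are three numbers: the shift along the world's x, y, z in mm, then the turn, a rotation vector about the world's x, y, z in degrees, then the opening, from 0 (shut) to 1 (fully open). In form: [[[x, y, z], [wx, wy, wz], gripper], ...]. A call has 1 to 10 rows; each row shifts and turns the commanded pose from where the row before left it; what a row does not reach is not made up. A row lasts 1/8 s, in which the tool goes at most 62.5 mm and 10.7 degrees, less where a joint would pass 70% of its speed; a pose out of reach is approached as far as the arm can. A call with a gripper value outside its range is refused whole. The fingers move at their own pace and stop on an object; the grip force is fixed at half the most. Time passes only in rows, so rows that do not move let the fingers close. It gives the time, the measured TCP pose, the force, the opening and the grip force at its end, in the units of the state.
- status.read_state(): the state, without advancing time (a new reading comes with each control period).
- cams.get_image(name): name is "scene" or "top" or "wrist"; returns the picture (384x512x3 uint8, blue, green, red); there is no depth.
- cams.camera_params(name): a dict with "K" (3x3 intrinsics, pixels), "pose" (4x4, takes a point from camera to world coordinates); the wrist camera has in their place "tool_from_camera" (4x4, takes a point from camera to tool coordinates, whose origin is the TCP and whose axes are the flange's). Camera axes: x right, y down, z forward; pixel columns grow to the right and rows downward; lengths in mm; the calibration is good to about 2 mm. A picture is of the moment at which its call begins: read the wrist's pose just before it. camera_params takes no time and is no camera call.
- ctrl.finish_job(): hands the job in; it is judged then, once.
The state is a dict: "clock": time; "qpos": joint angles; "qd": joint speeds; "tau": joint torques, N m; "eef_pos": TCP position; "tool_rot": TCP orientation; "force": force on the tool from outside, world axes, zero at the start; "torque": the same for the moment, N m; "width": finger opening in mm; "gripper_force": force on a finger pad.
Only numpy, scipy, OpenCV 4.12 (cv2) and the standard library are available. Lean on these libraries where they do the work, as an engineer would, in place of code of your own. Each camera call takes 0.05 s, during which the arm holds its last target. There are 200 camera calls.

## Working session

There is one attempt and no reset: what is moved stays moved. The work goes in short steps, Python scripts to look and compute and a tool call to move; the robot and the scene stay as the last step left them, time stands still between calls to the robot, and variables do not carry over. Pictures are saved under pics/ and viewed, at most 10 in all, crops included, and the job is handed in when it is done.

Besides the shell and the picture viewer there is one more tool, called after "Emit:" as name(argument=value, ...) on one line, values as JSON. move_arm: Moves the arm, as the interface text tells. Its arguments: {"type":"object","properties":{"plan":{"type":"array","items":{"type":"array"}}},"required":["plan"]}

```bash
mkdir -p pics; python3 - <<'E'
from cell import status,cams,ctrl
import cv2,numpy as np
s=status.read_state();print(s)
for n in("scene","top"):
    cv2.imwrite(f"pics/{n}0.png",cams.get_image(n));p=cams.camera_params(n);print(n,np.round(p["K"],1).tolist(),np.round(p["pose"],3).tolist())
print(cams.camera_params("wrist"))
E
```

```text
{'clock': 0.0, 'qpos': array([-1.20381049,  0.62934017,  0.03843079,  1.51836871, -0.02698443,
        0.99629304, -0.01998877]), 'qd': array([-1.40901686e-04, -5.96848445e-04,  4.35027259e-04,  1.60876490e-03,
       -1.28216647e-03,  6.70298302e-04, -5.31884425e-05]), 'tau': array([-5.73071757e-04, -5.63415670e+01,  1.22604780e+00, -1.93440789e+01,
        1.09862286e-02,  1.03625102e-02, -7.04068952e-06]), 'eef_pos': array([272.32139083, 589.5176786 , 230.39252129]), 'tool_rot': array([-3.13970137e+00,  3.11549747e-05,  2.70883556e+00]), 'force': array([-0.35334863, -0.14758124, -0.3480341 ]), 'torque': array([0.00040958, 0.05726952, 0.0783549 ]), 'gripper_force': 0.0, 'width': 85.75161292327822}
scene [[379.3, 0.0, 259.4], [0.0, 379.3, 189.3], [0.0, 0.0, 1.0]] [[0.616, 0.631, -0.471, 1198.254], [0.788, -0.486, 0.378, -496.741], [0.01, -0.604, -0.797, 1170.043], [0.0, 0.0, 0.0, 1.0]]
top [[477.8, 0.0, 252.2], [0.0, 477.8, 187.6], [0.0, 0.0, 1.0]] [[-0.013, -0.983, 0.182, 351.227], [-1.0, 0.014, 0.007, 0.764], [-0.01, -0.181, -0.983, 1488.16], [0.0, 0.0, 0.0, 1.0]]
{'K': array([[320.49864528,   0.        , 257.9493921 ],
       [  0.        , 320.49864528, 195.7931259 ],
       [  0.        ,   0.        ,   1.        ]]), 'tool_from_camera': array([[-6.62509728e-05, -9.50286031e-01, -3.11378316e-01,
         7.99569020e+01],
       [ 9.99999977e-01,  2.61035793e-07, -2.13563458e-04,
         4.21130511e-01],
       [ 2.03027652e-04, -3.11378323e-01,  9.50286009e-01,
        -1.42111283e+02],
       [ 0.00000000e+00,  0.00000000e+00,  0.00000000e+00,
         1.00000000e+00]])}
```

View pics/top0.png

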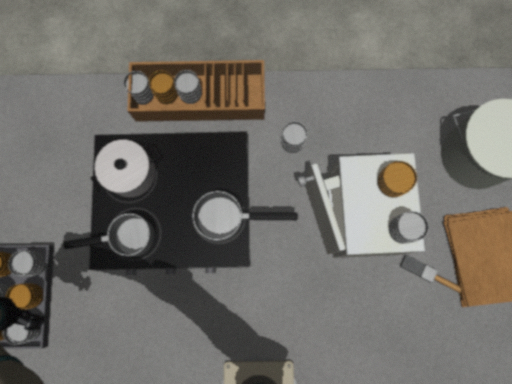

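View pics/scene0.png

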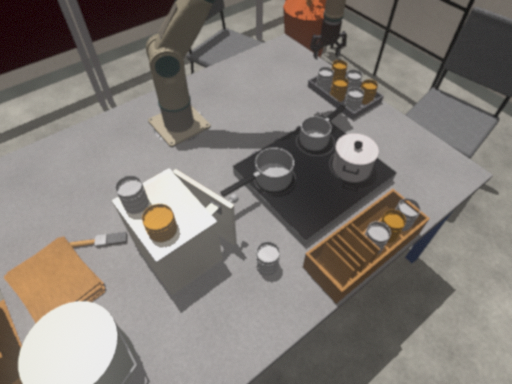

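The top view (up = +x, left = +y) shows the saucepan at about (218,215), its handle tip at (297,216), the hob spanning (95,133) to (249,268), the door top from (340,248) to (316,165), the knob at (305,180), and the cupboard top at (340–425,153–255).

```bash
cat > h.py <<'E'
from cell import status,cams,ctrl
import cv2,numpy as np
from scipy.spatial.transform import Rotation as R
def cam(n):
    p=cams.camera_params(n)
    if n!="wrist": return p["K"],p["pose"]
    s=status.read_state();T=np.eye(4);T[:3,:3]=R.from_euler("xyz",s["tool_rot"]).as_matrix();T[:3,3]=s["eef_pos"]
    return p["K"],T@p["tool_from_camera"]
def ray(KP,uv,z):
    K,P=KP;d=P[:3,:3]@np.linalg.inv(K)@[uv[0],uv[1],1];o=P[:3,3];return (o+d*(z-o[2])/d[2]).round(1)
def proj(KP,X):
    K,P=KP;c=K@P[:3,:3].T@(np.array(X)-P[:3,3]);return (c[:2]/c[2]).round(1)
E
python3 - <<'E'
from h import *
k=cam("top");im=cv2.imread("pics/top0.png")
for n,uv,z in[("pan",(218,215),140),("tip",(297,216),133),("h0",(247,214),133),("milk",(130,235),130),("mtip",(65,243),125),("pot",(120,163),170),
 ("hobA",(95,134),50),("hobB",(247,132),50),("hobC",(250,267),50),("hobD",(90,269),50),("doorhinge",(341,249),235),("doorfree",(316,165),235),("knob",(303,181),205),("cupFL",(340,155),240),("cupNL",(346,254),240),("cupFR",(414,153),240),("cupNR",(424,251),240),("tinc",(294,133),100)]:
    print(n,ray(k,uv,z))
cv2.imwrite("pics/crop.png",cv2.resize(im[120:280,190:350],None,fx=3.7,fy=3.7,interpolation=cv2.INTER_CUBIC))
E
```

```text
pan [522.3 108.6 140. ]
tip [ 517.2 -116.2  133. ]
h0 [524.9  26.3 133. ]
milk [469.9 359.9 130. ]
mtip [450.1 546.3 125. ]
pot [671.1 384.7 170. ]
hobA [794.8 501.7  50. ]
hobB [793.8  25.   50. ]
hobC [377.   20.7  50. ]
hobD [377.4 497.1  50. ]
doorhinge [ 416.8 -219.1  235. ]
doorfree [ 641.8 -162.5  235. ]
knob [ 604.4 -129.3  205. ]
cupFL [ 667.2 -227.3  240. ]
cupNL [ 403.5 -230.6  240. ]
cupFR [ 669.6 -425.8  240. ]
cupNR [ 408.5 -432.1  240. ]
tinc [ 773.  -117.6  100. ]
```

View pics/crop.png

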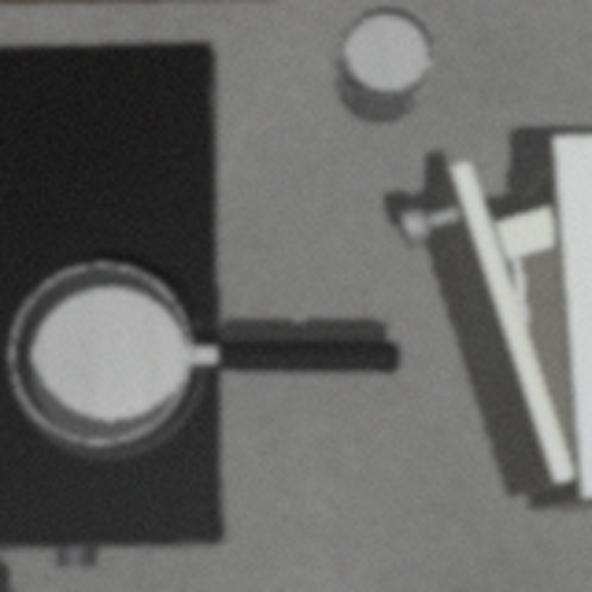

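The crop shows the pan rim centre at top-image (217,215.4), the handle level at row 216, and the tongue at about (327–340,176–187). The handle points along -y from the pan at about (523,110), so I'll grip it at (520,-30) and swing it +90° to +x.

Emit:
move_arm(plan=[[[20,-45,3],[0,0,-6.5],1],[[20,-45,3],[0,0,-6.5],1],[[20,-45,3],[0,0,-6.5],1],[[20,-45,3],[0,0,-6.5],1],[[20,-45,3],[0,0,-6.5],1],[[20,-45,3],[0,0,-6.5],1],[[20,-45,3],[0,0,-6.5],1],[[20,-45,3],[0,0,-6.5],1],[[20,-45,3],[0,0,-6.5],1],[[20,-45,3],[0,0,-6.5],1]])

```text
clock: 1.35
eef_pos: [472.9, 138.7, 261.3]
tool_rot: [-3.141, -0.0, 1.571]
force: [0.3, 0.6, 0.1]
width: 85.4
gripper_force: 0.0
```

Emit:
move_arm(plan=[[[12,-40,0],[0,0,0],1],[[12,-40,0],[0,0,0],1],[[12,-45,0],[0,0,0],1],[[12,-45,0],[0,0,0],1],[[0,0,0],[0,0,0],1],[[0,0,0],[0,0,0],1]])

```text
clock: 2.1
eef_pos: [520.2, -29.3, 260.9]
tool_rot: [-3.14, -0.001, 1.574]
force: [-0.1, 0.2, -0.7]
width: 85.5
gripper_force: 0.0
```

```bash
python3 - <<'E'
from h import *
k=cam("wrist");im=cams.get_image("wrist");cv2.imwrite("pics/w1.png",im);s=status.read_state();print(s["eef_pos"],s["tool_rot"],s["qpos"])
print(proj(k,[520,-30,133]),proj(k,[517,-119,133]))
E
```

```text
[520.19066805 -28.58846063 260.95917546] [-3.14056150e+00 -9.42139761e-04  1.57584206e+00] [-0.28587159  0.43402635  0.41367182  1.84438004 -0.21710237  0.90853034
  0.2332187 ]
[257.8 187.8] [254.4 276. ]
```

View pics/w1.png

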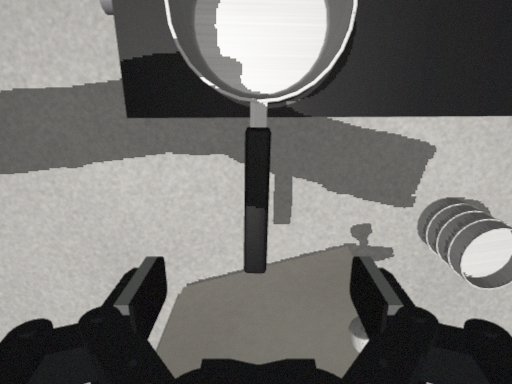

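The wrist view shows the handle centred at column 257 with its tip at row 272, close to the prediction. I'll descend and grip.

Emit:
move_arm(plan=[[[0,0,-40],[0,0,0],1],[[0,0,-40],[0,0,0],1],[[0,0,-40],[0,0,0],1],[[0,0,-35],[0,0,0],1],[[0,0,0],[0,0,0],1],[[0,0,0],[0,0,0],0],[[0,0,0],[0,0,0],0],[[0,0,0],[0,0,0],0],[[0,0,0],[0,0,0],0],[[0,0,0],[0,0,0],0]])

```text
clock: 3.4
eef_pos: [521.2, -30.1, 107.1]
tool_rot: [3.14, -0.0, 1.574]
force: [-0.0, 0.4, 5.3]
width: 21.1
gripper_force: 61.8
```

```bash
python3 - <<'E'
import numpy as np
# arc about pan axis: r=140, from -91 deg, 30 rows of 3 deg
c=np.array([523.5,111]);s=np.array([520,-29.]);d=s-c
a=np.radians(np.arange(0,91,4.5));p=np.array([[np.cos(t)*d[0]-np.sin(t)*d[1],np.sin(t)*d[0]+np.cos(t)*d[1]] for t in a])
print(np.diff(p,axis=0).round(1).tolist())
E
```

```text
[[11.0, 0.2], [10.9, 1.0], [10.8, 1.9], [10.7, 2.7], [10.4, 3.5], [10.1, 4.4], [9.7, 5.1], [9.3, 5.9], [8.8, 6.6], [8.3, 7.3], [7.7, 7.9], [7.0, 8.5], [6.3, 9.0], [5.6, 9.5], [4.9, 9.9], [4.1, 10.2], [3.2, 10.5], [2.4, 10.7], [1.6, 10.9], [0.7, 11.0]]
```

Emit:
move_arm(plan=[[[11,0.2,0],[0,0,4.5],0],[[10.9,1,0],[0,0,4.5],0],[[10.8,1.9,0],[0,0,4.5],0],[[10.7,2.7,0],[0,0,4.5],0],[[10.4,3.5,0],[0,0,4.5],0],[[10.1,4.4,0],[0,0,4.5],0],[[9.7,5.1,0],[0,0,4.5],0],[[9.3,5.9,0],[0,0,4.5],0],[[8.8,6.6,0],[0,0,4.5],0],[[8.3,7.3,0],[0,0,4.5],0]])

```text
clock: 4.65
eef_pos: [620.9, 5.0, 107.3]
tool_rot: [-3.139, 0.003, 2.361]
force: [-1.7, -6.0, 5.9]
width: 20.8
gripper_force: 61.9
```

Emit:
move_arm(plan=[[[7.7,7.9,0],[0,0,4.5],0],[[7,8.5,0],[0,0,4.5],0],[[6.3,9,0],[0,0,4.5],0],[[5.6,9.5,0],[0,0,4.5],0],[[4.9,9.9,0],[0,0,4.5],0],[[4.1,10.2,0],[0,0,4.5],0],[[3.2,10.5,0],[0,0,4.5],0],[[2.4,10.7,0],[0,0,4.5],0],[[1.6,10.9,0],[0,0,4.5],0],[[0.7,11,0],[0,0,4.5],0]])

```text
clock: 5.9
eef_pos: [666.1, 105.2, 107.4]
tool_rot: [-3.14, 0.004, -3.137]
force: [2.3, -3.6, 3.7]
width: 20.7
gripper_force: 61.6
```

```bash
python3 - <<'E'
from h import *
s=status.read_state();print(s["eef_pos"],s["tool_rot"],s["force"],s["width"],s["qpos"])
cv2.imwrite("pics/top1.png",cv2.resize(cams.get_image("top")[100:290,80:350],None,fx=2.9,fy=2.9))
k=cam("top");print(proj(k,[526,111,140]),proj(k,[755,111,133]))
E
```

```text
[666.10110531 105.20245468 107.43373986] [-3.13979908  0.00385415 -3.13662971] [ 2.26504784 -3.64505499  3.69069502] 20.739968225307813 [-0.14146559  0.80048371 -0.10226443  1.54923875  0.10650998  0.79391855
  1.28839037]
[217.1 213.7] [217.4 136.8]
```

View pics/top1.png

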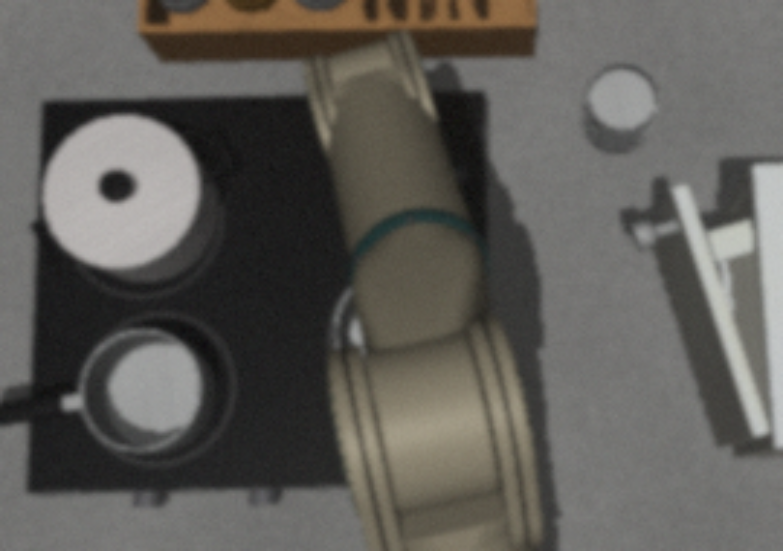

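The two other pans are undisturbed, but the arm hides the saucepan. I'll release, lift and turn toward the door.

Emit:
move_arm(plan=[[[0,0,0],[0,0,0],1],[[0,0,0],[0,0,0],1],[[0,0,0],[0,0,0],1],[[0,0,0],[0,0,0],1],[[0,0,25],[0,0,0],1],[[0,0,50],[0,0,0],1],[[0,0,50],[0,0,-3],1],[[0,0,50],[0,0,-5],0],[[0,-30,40],[0,0,-8],0],[[0,-40,10],[0,0,-8],0]])

```text
clock: 7.2
eef_pos: [665.4, 37.7, 335.0]
tool_rot: [3.138, 0.005, 2.724]
force: [0.4, -0.1, 0.1]
width: 32.3
gripper_force: 0.0
```

Emit:
move_arm(plan=[[[-6,-40,0],[0,0,-8],0],[[-6,-40,0],[0,0,-8],0],[[-6,-30,0],[0,0,-8],0],[[-6,-30,0],[0,0,-8],0],[[-6,-30,0],[0,0,-8],0],[[-6,-30,0],[0,0,-6],0],[[-6,-30,0],[0,0,-6],0],[[-6,0,0],[0,0,0],0],[[0,0,0],[0,0,0],0],[[0,0,0],[0,0,0],0]])

```text
clock: 8.45
eef_pos: [616.7, -191.3, 331.3]
tool_rot: [3.141, -0.001, 1.822]
force: [0.0, -0.2, -0.8]
width: -0.2
gripper_force: 0.0
```

```bash
python3 - <<'E'
from h import *
k=cam("top");im=cv2.imread("pics/top0.png")
g=cv2.cvtColor(im,cv2.COLOR_BGR2GRAY)
m=(g>165).astype(np.uint8);m[:,:305]=0;m[:150]=0;m[262:]=0;m[:,345:]=0
n,l,st,c=cv2.connectedComponentsWithStats(m)
for i in range(1,n):
    if st[i,4]<40: continue
    ys,xs=np.where(l==i);b=cv2.boxPoints(cv2.minAreaRect(np.c_[xs,ys].astype(np.float32)))
    print(st[i],[ray(k,p,235).tolist() for p in b],[ray(k,p,208)[:2].tolist() for p in b])
s=status.read_state();print(s["eef_pos"],s["tool_rot"])
kw=cam("wrist");cv2.imwrite("pics/w2.png",cams.get_image("wrist"))
for X in([416.8,-219,235],[642,-162.5,235],[601,-213,208],[604,-129,205]):print(proj(kw,X))
T=cams.get_image("top")[100:290,80:350];cv2.imwrite("pics/top2.png",cv2.resize(T,None,fx=2.9,fy=2.9))
E
```

```text
[340 157   5  59 163] [[662.9, -227.9, 235.0], [662.7, -238.7, 235.0], [505.6, -231.2, 235.0], [505.7, -220.7, 235.0]] [[669.6, -232.9], [669.4, -243.8], [508.9, -236.2], [509.1, -225.4]]
[313 164  32  86 677] [[642.5, -150.7, 235.0], [660.2, -205.5, 235.0], [431.6, -269.3, 235.0], [415.0, -216.2, 235.0]] [[648.8, -154.0], [666.8, -209.9], [433.4, -275.1], [416.4, -220.9]]
[ 616.6508195  -191.34196199  331.34491944] [ 3.14084497e+00 -1.12586911e-03  1.82156560e+00]
[ -5.1 170.1]
[299.1 171.6]
[234.3 207.1]
[261.5 112.6]
```

View pics/w2.png

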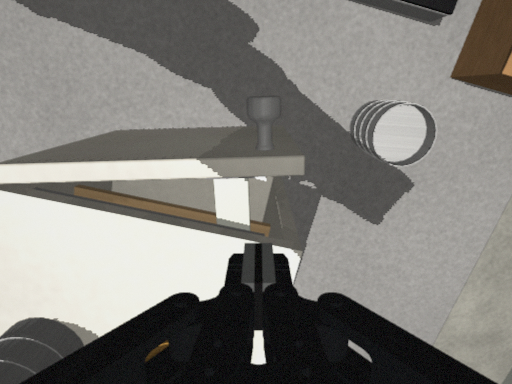

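View pics/top2.png

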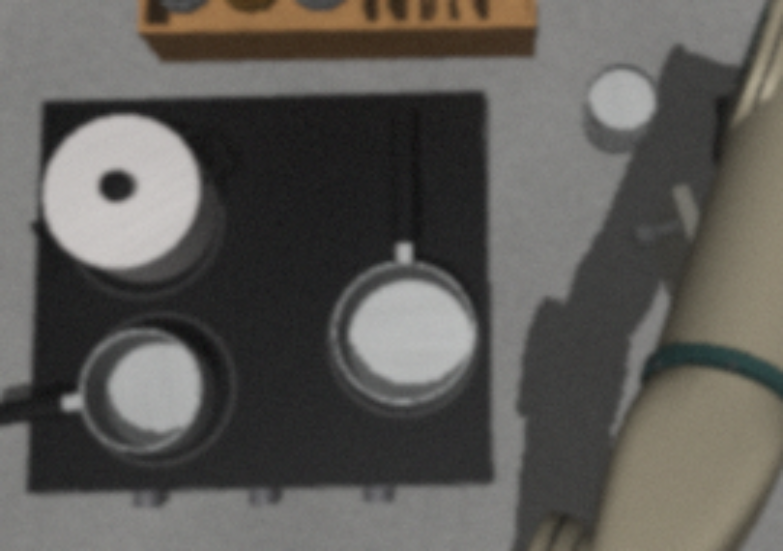

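Wrist view: the door's free-edge top corners are at (303,156) outer and (303,174) inner, with its inner top edge running left to about (0,184). The white tongue is at (215–250,178–224) and the knob is at (264,105). Top view: the saucepan is on its ring with its handle along +x.

```bash
python3 - <<'E'
from h import *
k=cam("wrist")
for n,uv,z in[("outer free",(304,156),235),("inner free",(304,174),235),("outer150",(150,161),235),("inner150",(150,180),235),("outer0",(0,165),235),("inner0",(0,184),235),("tongue UL",(214,178),208),("UR",(247,178),208),("LL",(217,222),208),("LR",(250,225),208),("knob",(264,97),205),("cupfront0",(0,195),240),("cupfront",(300,250),240)]:print(n,ray(k,uv,z))
E
```

```text
outer free [ 642.1 -150.6  235. ]
inner free [ 646.1 -163.9  235. ]
outer150 [ 530.4 -183.1  235. ]
inner150 [ 532.5 -197.9  235. ]
outer0 [ 420.4 -214.3  235. ]
inner0 [ 420.5 -229.8  235. ]
tongue UL [ 578.1 -192.   208. ]
UR [ 605.4 -185.   208. ]
LL [ 589.  -231.3  208. ]
LR [ 618.4 -226.8  208. ]
knob [ 602.8 -117.4  205. ]
cupfront0 [ 424.2 -236.4  240. ]
cupfront [ 660.4 -224.5  240. ]
```

The tongue's press point comes out at about (596,-206,208), with the door line at 0.28 rad in world axes.

Emit:
move_arm(plan=[[[-10,-8,0],[0,0,1.5],0],[[-11,-7,-10],[0,0,0],0],[[0,0,-30],[0,0,0],0],[[0,0,-30],[0,0,0],0],[[0,0,-20],[0,0,0],0],[[0,0,-15],[0,0,0],0],[[0,0,-10],[0,0,0],0],[[0,0,0],[0,0,0],0]])

```text
clock: 9.55
eef_pos: [595.0, -208.0, 215.9]
tool_rot: [-3.141, -0.001, 1.845]
force: [-0.4, 0.2, 0.2]
width: 0.2
gripper_force: 0.0
```

```bash
python3 - <<'E'
from h import *
s=status.read_state();print(s["eef_pos"],s["tool_rot"],s["force"])
a=cams.get_image("wrist")[90:330,80:400];b=cams.get_image("scene")[150:310,100:260]
cv2.imwrite("pics/w3.png",np.hstack([cv2.resize(a,(640,480))[:, :400+0] if 0 else cv2.resize(a,(480,360)),cv2.resize(b,(320,360))]))
E
```

```text
[ 594.98255328 -207.98545674  215.88750137] [-3.14093078e+00 -5.28840413e-04  1.84510873e+00] [-0.35180203  0.20295392  0.24483167]
```

View pics/w3.png

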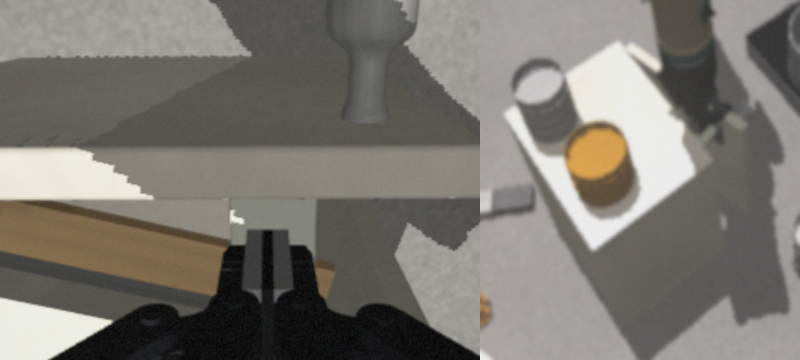

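The wrist crop shows the fingertips (about 245–290, 232) centred over the tongue (230–317), clear of both the door and the cupboard. Next I'll press down.

Emit:
move_arm(plan=[[[0,0,-6],[0,0,0],0],[[0,0,-4],[0,0,0],0],[[0,0,-4],[0,0,0],0],[[0,0,-3],[0,0,0],0],[[0,0,-1.5],[0,0,0],0],[[0,0,0],[0,0,0],0]])

```text
clock: 10.4
eef_pos: [595.4, -208.4, 198.1]
tool_rot: [3.141, 0.0, 1.845]
force: [0.4, -0.2, 5.0]
width: -0.1
gripper_force: 2.5
```

Emit:
move_arm(plan=[[[0,0,-2.5],[0,0,0],0],[[0,0,0],[0,0,0],0]])

```text
clock: 10.65
eef_pos: [595.4, -208.4, 195.7]
tool_rot: [3.141, 0.001, 1.845]
force: [-0.9, -0.5, 4.9]
width: 0.1
gripper_force: 2.9
```

```bash
python3 - <<'E'
import numpy as np
from scipy.spatial.transform import Rotation as R
d=np.array([184,8.6,0])
p=np.array([R.from_euler("z",t,degrees=True).apply(d) for t in np.arange(0,76,2.5)])
print(np.diff(p,axis=0).round(1)[:,:2].tolist())
E
```

```text
[[-0.6, 8.0], [-0.9, 8.0], [-1.2, 7.9], [-1.6, 7.9], [-1.9, 7.8], [-2.3, 7.7], [-2.6, 7.6], [-2.9, 7.5], [-3.3, 7.3], [-3.6, 7.2], [-3.9, 7.0], [-4.2, 6.9], [-4.5, 6.7], [-4.8, 6.5], [-5.0, 6.3], [-5.3, 6.0], [-5.6, 5.8], [-5.8, 5.5], [-6.1, 5.3], [-6.3, 5.0], [-6.5, 4.7], [-6.7, 4.4], [-6.9, 4.1], [-7.1, 3.8], [-7.2, 3.5], [-7.4, 3.2], [-7.5, 2.9], [-7.6, 2.6], [-7.7, 2.2], [-7.8, 1.9]]
```

Emit:
move_arm(plan=[[[-0.6,8,0],[0,0,0],0],[[-0.9,8,0],[0,0,0.5],0],[[-1.2,7.9,0],[0,0,2.5],0],[[-1.6,7.9,0],[0,0,2.5],0],[[-1.9,7.8,0],[0,0,2.5],0],[[0,0,0],[0,0,0],0]])

```text
clock: 11.4
eef_pos: [589.2, -167.8, 195.8]
tool_rot: [3.141, -0.0, 1.986]
force: [-0.2, 0.1, 5.9]
width: 0.4
gripper_force: 2.9
```

Emit:
move_arm(plan=[[[-2.3,7.7,0],[0,0,2.5],0],[[-2.6,7.6,0],[0,0,2.5],0],[[-2.9,7.5,0],[0,0,2.5],0],[[-3.3,7.3,0],[0,0,2.5],0],[[-3.6,7.2,0],[0,0,2.5],0],[[-3.9,7,0],[0,0,2.5],0],[[-4.2,6.9,0],[0,0,2.5],0],[[-4.5,6.7,0],[0,0,2.5],0],[[-4.8,6.5,8],[0,0,2.5],0],[[-5,6.3,8],[0,0,2.5],0]])

```text
clock: 12.65
eef_pos: [551.3, -97.4, 211.6]
tool_rot: [-3.141, -0.001, 2.423]
force: [-0.0, 0.3, -0.2]
width: 0.1
gripper_force: 0.0
```

Emit:
move_arm(plan=[[[-5.3,6,0],[0,0,2.5],0],[[-5.6,5.8,0],[0,0,2.5],0],[[-5.8,5.5,0],[0,0,2.5],0],[[-6.1,5.3,0],[0,0,2.5],0],[[-6.3,5,0],[0,0,2.5],0],[[-6.5,4.7,0],[0,0,2.5],0],[[-6.7,4.4,0],[0,0,2.5],0],[[-6.9,4.1,0],[0,0,2.5],0],[[-7.1,3.8,0],[0,0,2.5],0],[[-7.2,3.5,0],[0,0,2.5],0]])

```text
clock: 13.9
eef_pos: [487.8, -49.6, 211.4]
tool_rot: [3.142, 0.0, 2.86]
force: [0.1, 0.1, -0.1]
width: -0.0
gripper_force: 0.1
```

Emit:
move_arm(plan=[[[-7.4,3.2,0],[0,0,2.5],0],[[-7.5,2.9,0],[0,0,2.5],0],[[-7.6,2.6,0],[0,0,2.5],0],[[-7.7,2.2,0],[0,0,2.5],0],[[0,0,0],[0,0,0],0],[[0,0,0],[0,0,0],0]])

```text
clock: 14.65
eef_pos: [458.3, -39.0, 211.4]
tool_rot: [3.142, 0.0, 3.031]
force: [0.1, -0.1, 0.3]
width: -0.5
gripper_force: 0.0
```

```bash
python3 - <<'E'
from h import *
s=status.read_state();print(s["eef_pos"],s["tool_rot"],s["force"],s["qpos"])
a=cams.get_image("wrist");b=cams.get_image("scene")[80:330,100:420]
cv2.imwrite("pics/w4.png",np.hstack([cv2.resize(a,(360,270)),cv2.resize(b,(346,270))]))
E
```

```text
[458.31464429 -38.98975961 211.35496884] [3.14159036e+00 2.75259820e-04 3.03137528e+00] [ 0.14366495 -0.11427077  0.26411172] [ 0.11370549  0.39179704 -0.12165062  2.04824288  0.07159594  0.70515538
  1.40722373]
```

View pics/w4.png

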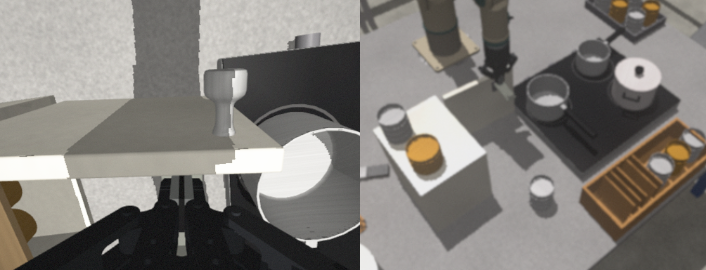

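The door stands nearly at a right angle, with the fingers against its inner face and the saucepan clear with its handle inward. I'll back off and lift.

Emit:
move_arm(plan=[[[6,-1,0],[0,0,0],0],[[6,-1,0],[0,0,0],0],[[4,0,10],[0,0,0],0],[[0,0,40],[0,0,0],0],[[0,0,40],[0,0,0],0],[[0,0,40],[0,0,0],0],[[30,-40,30],[0,0,0],0],[[30,-40,0],[0,0,0],0],[[0,0,0],[0,0,0],0],[[0,0,0],[0,0,0],0]])

```text
clock: 16.0
eef_pos: [533.8, -120.2, 371.3]
tool_rot: [3.141, -0.001, 3.032]
force: [-0.3, 0.3, -0.2]
width: -0.1
gripper_force: 0.0
```

```bash
python3 - <<'E'
from h import *
print(status.read_state()["eef_pos"])
a=cams.get_image("wrist");b=cams.get_image("top")[100:290,80:350]
cv2.imwrite("pics/w5.png",np.hstack([cv2.resize(a,(360,270)),cv2.resize(b,(384,270))]))
E
```

```text
[ 533.75220114 -120.24975842  371.28479662]
```

View pics/w5.png

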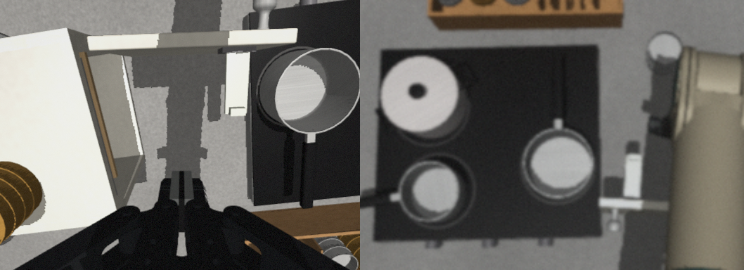

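The door is wide open at about a right angle, the saucepan is on its ring with its handle over the hob, and nothing is touched. I'm handing in.

```bash
python3 -c "
from cell import ctrl;print(ctrl.finish_job())"
```

```text
the job is handed in; nothing more can be done
None
```

The job is handed in (no verdict was returned): the saucepan's handle now lies over the hob with the pan on its ring, the catch was pressed and let go, the door stands open at about 1.45 rad by my estimate, and the arm is clear of everything.

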